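# Wedge the rocking stamp chest

## Task

The little two-drawer chest rocks because the ball foot under its front corner on the right (the knobs are on the front) is too short. With the fingertips push the wooden wedge, thin end first, under that foot until the chest no longer rocks but still stands level on its other feet, then press down firmly with the fingertips on the top of the chest over that foot to make sure it does not give, and let go. Only push and press: do not pick up the wedge or the chest, do not shift the chest about, and leave the other things alone.

Things in the scene. Friction and masses are not known exactly. Their poses are not given: they have to be found in the camera images.
- chest: Loose wooden desk chest, two drawer fronts with brass knobs, about 2 kg. Origin on the surface under its middle; x to its back, y to its left (seen from the front), z up. Box 160 (x) x 200 (y) mm, z 22 to 74; flat lid 168 x 208, top at z 82. Knobs stand out 15 mm in front at y +-48, z 50. Ball feet, radius 12, at x +-64, y +-82; all but the front right one stand on the surface.
- chest_corner (a point): Point on top of the lid right above the short foot (chest frame -64, -82, 82 mm), axes as the chest: press here to test. Unwedged, 1 to 5 N down with a fingertip rocks the chest over onto the short foot; let go, it rocks back level. Well wedged, it dips less than about 2 mm under 8 N.
- short_foot_center (a point): Centre of the short ball foot, front right; radius 12 mm, so its lowest point lies 12 mm below. With the chest level it hangs 5 to 10 mm clear of the surface (differs from run to run). It does not move in the chest.
- wedge: Loose plain wooden wedge, 90 g, 120 (x) x 44 (y) mm, flat on the surface; origin on its underside in the middle. Thin end (2 mm) at x +60, upright back face (22 mm high) at x -60, the top slopes evenly between, 1 in 6. It starts before the short foot, thin end 12 to 46 mm off the foot's centre and pointing roughly at it (0.2 rad, 15 mm).
- wedge_back (a point): Middle of the wedge's upright back face, 11 mm above the surface; axes as the wedge. Pushed here it slides with about 1 N (up to 3 N while it starts to move); once it bears under the foot the push rises quickly (4 to 8 N is enough, much more lifts the chest out of level). It stays where it is left.
- wedge_face (a point): Middle of the wedge's sloping top face, 12 mm above the surface; z is square to the slope, x runs down the slope to the thin end. The foot bears on the slope when the foot's centre is at z = 12 mm in this frame.
- weight_200: Bystander: brass 200 g scale weight, 29 mm across, 36 mm high. Origin in the middle of its underside.
- padlock: Bystander: padlock lying flat, 61 x 42 x 13 mm. Origin in the middle of its underside.
- rubber_stamp_0: Bystander: rubber stamp with upright turned wooden handle, 29 x 45 x 84 mm. Origin in the middle of its underside.
- label_roll: Bystander: roll of white labels standing on end, 66 mm across, 40 mm high. Origin in the middle of its underside.
Mind the look-alikes: they are no part of the job. What is shaped like the wedge but blue or orange is not meant.

How it is judged:
By the outcome, as a careful person would: the job done as asked, in the order asked, and still so for the second after the job is handed in, with the robot touching nothing.
It also fails if it takes over 45 s, if anything falls off the work surface, if the arm or the gripper's body presses on something with over 40 N, if the wrist force passes 120 N, or if a joint passes its speed limit or range.

## Robot

A 7-joint arm with a two-finger parallel gripper is mounted at the origin on a cart in front of the work surface, level with it; the furniture and walls round the work are solid. World frame = base frame: x ahead of the robot, y to its left, z up, the work surface at z = 0. Lengths are in m, angles in degrees, forces in N, time in s.
With the tool pointing down it reaches from about 0.425 to 0.875 m from the base axis. Payload 4.7 kg.
Tool frame: the origin (TCP) lies at the very end of the fingers, on their centre line; the grasp point (between the pads) lies 19 mm behind it; z points along the fingers, y is the direction in which the jaws open and shut (so a half turn about z gives the same grasp; the last joint's range is limited). The gripper opens to 87 mm and grips with 3 to 60 N. Pads are 19 mm wide; open, the fingers measure 117 mm over their backs; the gripper's body (75 mm by 190 mm) begins 51 mm behind the grasp point.
Start: joints at [-75.453, 18.392, -4.016, 83.108, 1.295, 78.541, -3.26], TCP at [0.154, 0.631, 0.191] pointing down, gripper open.
Joint ranges: [-163.93, 163.93], [-17.29, 119.83], [-79.2, 71.16], [3.27, 140.29], [-89.18, 269.18], [5.43, 117.66], [-154.24, 154.24]. Speed limits (degrees/s): [147.25, 147.25, 180, 180, 180, 180, 180].

## Interface

Orientations are given as [roll, pitch, yaw] about the fixed x, y, z axes, in that order (R = Rz(yaw) Ry(pitch) Rx(roll)).
In Python, from cell import * gives the robot as it stands.
- The arm moves only by the tool arm_command, never from a script. Its argument "targets" is a list that holds one entry, the list of rows, each a list of 7 numbers: the shift along the tool's x, y, z in m, then the turn, a rotation vector about the tool's x, y, z in degrees, then the gripper's target within -1 to 1 (shut at 1, half-way at 0, fully open at -1). In form: [[[tx, ty, tz, rx, ry, rz, claw], ...]]. A call has 1 to 10 rows; each row is the pose to reach, as a shift and turn from the pose commanded when the call began, along the tool's axes at that moment; what a row does not reach only later rows make up. A row lasts 1/10 s, in which the tool goes at most 50 mm and 8.59 degrees, less where a joint would pass 70% of its speed; a pose out of reach is approached as far as the arm can. A call with a gripper value outside its range is refused whole. The fingers move at their own pace and stop on an object; "newtons" is the grip in N (left out, the last holds). Time passes only in rows, so rows that repeat a pose let the fingers close. It gives the time, the measured TCP pose, the force and the opening at its end, in the units of the state.
- get_obs(): the state, without advancing time (a new reading comes with each control period).
- read_camera(name): name is "scene" or "side" or "wrist"; returns a dict with "img" (384x512x3 uint8, red, green, blue), "z_map" (384x512 float32, m along the optical axis (not along the pixel's ray), 0 where there is no reading), "K" (3x3 intrinsics, pixels), "origin" and "attitude" of the camera in the world. Camera axes: x right, y down, z forward; pixel columns grow to the right and rows downward; lengths in m; the calibration is good to about 2 mm. A picture is of the moment at which its call begins.
- sign_off(): hands the job in, once; it reports no verdict.
Trained networks look in the newest picture that a camera, given by its name, has taken for a name from the list of things; names that differ only in an ending like _2 or _b are one class to them, and where a whole thing is asked for, a point or a joint stands for the part that bears it (a point fixed in the world has none). Each returns a list of dicts, best first, with "conf" (0 to 1); they miss things now and then, are a little off and sometimes report something else, mostly with a low value. They report only what shows in the picture. A call takes as long as a camera call. They do not tell look-alikes from the thing itself.
- search_frame(thing, camera): "position" ([column, row] in pixels, amid what is visible of it).
The state is a dict: "time_s": time; "qpos": joint angles; "joint_velocities": joint speeds; "effort": joint torques, N m; "tool_pos": TCP position; "tool_rot": TCP orientation; "force": force on the tool from outside, world axes, zero at the start; "wrist_torque": the same for the moment, N m; "grip_width": finger opening in m.
Only numpy, scipy, OpenCV 4.12 (cv2) and the standard library are available. Lean on these libraries where they do the work, as an engineer would, in place of code of your own. Each camera call takes 0.05 s, during which the arm holds its last target.

## Working session

There is one attempt and no reset: what is moved stays moved. The work goes in short steps, Python scripts to look and compute and a tool call to move; the robot and the scene stay as the last step left them, time stands still between calls to the robot, and variables do not carry over. Pictures are saved under pics/ and viewed, and the job is handed in when it is done.

Besides the shell and the picture viewer there is one more tool, called by a JSON object that holds its "method" and its "body", one argument or row to a line. arm_command: Moves the arm, as the interface text tells. Its arguments: {"type":"object","properties":{"targets":{"type":"array","items":{"type":"array","items":{"type":"array","items":{"type":"number"}}}},"newtons":{"type":"number"}},"required":["targets"]}

```bash
mkdir -p pics; ls; python3 - <<'E'
from cell import *
import cv2
print(get_obs())
for n in ["scene","side","wrist"]:
    c=read_camera(n); cv2.imwrite(f"pics/a_{n}.png",c["img"][:,:,::-1]); print(n,c["K"].tolist(),c["origin"],c["attitude"])
    for t in ["chest","chest_corner","short_foot_center","wedge","wedge_back","wedge_face"]:
        print(t,[(d["position"],round(d["conf"],2)) for d in search_frame(t,n)])
E
```

```text
pics
{'time_s': 0.0, 'qpos': array([-75.45326122,  18.43851508,  -4.01735325,  83.17465757,
         1.29639334,  78.53940555,  -3.25922063]), 'joint_velocities': array([ 0.00362587, -0.04148041,  0.02299184, -0.00161331,  0.03460053,
       -0.02291691, -0.07454115]), 'effort': array([-3.86726852e-04, -4.91293430e+01, -4.03958643e-01, -3.12529457e+01,
       -6.37920317e-02,  4.42351517e-02,  1.97982804e-04]), 'tool_pos': array([0.15427198, 0.63080735, 0.19017012]), 'tool_rot': array([-1.79892748e+02,  6.46485712e-03,  1.66265798e+02]), 'force': array([-0.24344106, -0.36086877,  0.22141186]), 'wrist_torque': array([-0.03736118, -0.02175284,  0.03730335]), 'grip_width': 0.08707014071719595}
scene [[350.6219150198662, 0.0, 257.36410788433665], [0.0, 350.6219150198662, 187.69355585752348], [0.0, 0.0, 1.0]] [ 0.17027365 -0.51729849  0.83408055] [-136.66805767    1.17267139  -35.49009155]
chest []
chest_corner [([269.1, 156.2], 0.94), ([248.6, 198.3], 0.7), ([293.8, 265.7], 0.36)]
short_foot_center []
wedge [([197.8, 188.7], 0.76), ([259.0, 242.0], 0.75), ([249.4, 199.3], 0.61)]
wedge_ba
[... 351 characters left out ...]
02 -1.14017394e-01 -2.16080265e+01]
chest [([242.7, 214.5], 0.68), ([273.5, 174.7], 0.63)]
chest_corner [([277.7, 176.7], 0.96)]
short_foot_center []
wedge [([196.7, 191.4], 0.93), ([241.5, 216.0], 0.76), ([231.7, 258.8], 0.68)]
wedge_back [([196.9, 196.6], 0.98), ([243.4, 213.5], 0.75), ([233.7, 257.1], 0.61), ([317.7, 323.2], 0.21)]
wedge_face [([232.2, 259.3], 0.81), ([240.6, 213.7], 0.74), ([195.3, 197.4], 0.6)]
wrist [[275.41836706964176, 0.0, 255.8277974383373], [0.0, 275.41836706964176, 191.1627837898865], [0.0, 0.0, 1.0]] [0.08464142 0.65012591 0.38456987] [1.64343651e+02 7.05071281e-02 7.62945361e+01]
chest []
chest_corner []
short_foot_center []
wedge []
wedge_back []
wedge_face []
```

View pics/a_scene.png

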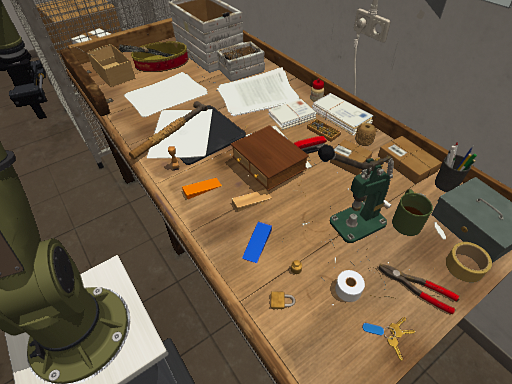

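View pics/a_side.png

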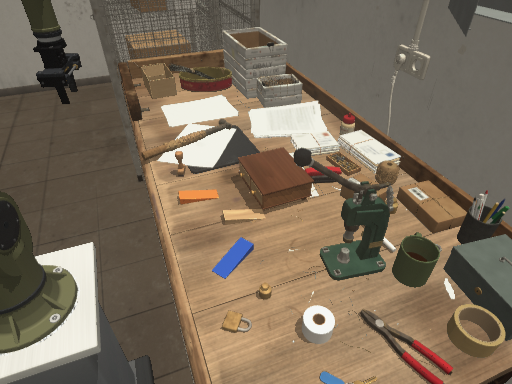

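View pics/a_wrist.png

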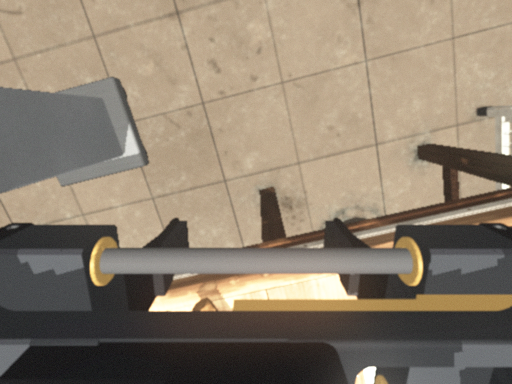

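Three wedges show in the scene view: orange (201,187), blue (258,242), and plain wood (250,200). The plain wood one fits the description. I'll confirm it in a crop and measure.

```bash
cat > h.py <<'E'
from cell import *
import cv2, numpy as np
from scipy.spatial.transform import Rotation as R
def cloud(c):
    z=c["z_map"]; v,u=np.mgrid[:384,:512]; K=c["K"]
    p=np.stack([(u-K[0,2])/K[0,0]*z,(v-K[1,2])/K[1,1]*z,z],-1)
    M=R.from_euler('xyz',c["attitude"],degrees=True).as_matrix()
    P=p@M.T+c["origin"]; P[z==0]=np.nan
    return P
def proj(c,X):
    M=R.from_euler('xyz',c["attitude"],degrees=True).as_matrix()
    p=(np.atleast_2d(X)-c["origin"])@M
    return p[:,:2]/p[:,2:]*np.array([c["K"][0,0],c["K"][1,1]])+c["K"][:2,2]
E
python3 - <<'E'
from h import *
ims=[]
for n,(u,v) in dict(scene=(255,180),side=(258,195)).items():
    c=read_camera(n); P=cloud(c); np.savez(f"c_{n}.npz",P=P,**c)
    ims.append(cv2.resize(c["img"][v-55:v+55,u-60:u+60,::-1],None,fx=3.3,fy=3.3,interpolation=cv2.INTER_CUBIC))
    # surface check near
    for q in ([(270,155),(250,200),(230,205),(260,215)] if n=="scene" else [(277,177),(243,215),(215,220),(243,230)]):
        print(n,q,P[q[1],q[0]].round(4))
cv2.imwrite("pics/crop1.png",np.hstack(ims))
E
```

```text
scene (270, 155) [0.6868 0.1633 0.082 ]
scene (250, 200) [0.5568 0.0932 0.0141]
scene (230, 205) [ 0.5019  0.1252 -0.0018]
scene (260, 215) [ 0.554   0.0365 -0.0015]
side (277, 177) [0.6921 0.1434 0.0833]
side (243, 215) [0.5632 0.091  0.0167]
side (215, 220) [ 4.854e-01  1.182e-01 -3.000e-04]
side (243, 230) [0.5473 0.0479 0.0011]
```

View pics/crop1.png

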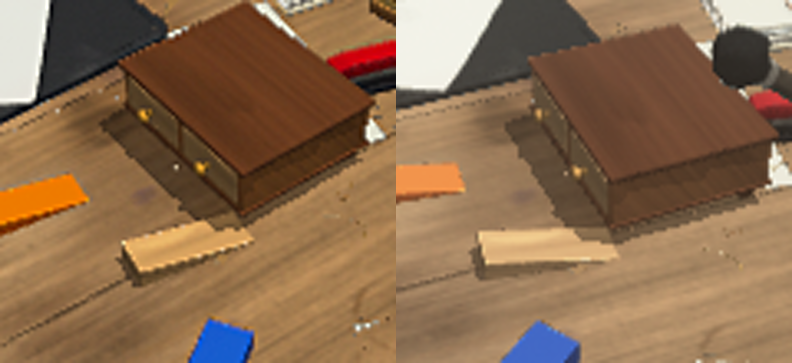

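The wooden wedge is in the left crop at (185,245) (scene ≈ (250,199)). It lies before the chest's front-right corner, and the knobs face left, toward the robot. Now I'll fit both poses.

```bash
cat > fit.py <<'E'
from h import *
from scipy.optimize import minimize
def fit_lid(P,z0=.083):
    m=(abs(P[...,2]-z0)<.006)&(P[...,0]>.5)&(P[...,0]<.85)&(P[...,1]>0)&(P[...,1]<.35)
    n,l,s,_=cv2.connectedComponentsWithStats(m.astype(np.uint8)); k=1+np.argmax(s[1:,4]); m=l==k
    X=P[m]
    r=cv2.minAreaRect((X[:,:2]*1000).astype(np.float32))
    A=np.c_[X[:,:2],np.ones(len(X))]; pl=np.linalg.lstsq(A,X[:,2],rcond=None)[0]
    return r,cv2.boxPoints(r),pl,m
def fit_wedge(P,img,cen):
    hsv=cv2.cvtColor(img,cv2.COLOR_RGB2HSV)
    return hsv
E
python3 - <<'E'
from fit import *
for n in ["scene","side"]:
    c=dict(np.load(f"c_{n}.npz")); P=c["P"]
    r,b,pl,m=fit_lid(P); print(n,r,b.round(1).tolist(),pl.round(4),m.sum())
    # wedge by height above plane / colour
    X=P; reg=(X[...,0]>.44)&(X[...,0]<.68)&(X[...,1]>.0)&(X[...,1]<.16)
    hsv=cv2.cvtColor(c["img"],cv2.COLOR_RGB2HSV)
    for q in ([(250,200),(262,215)] if n=="scene" else [(243,215),(243,230)]): print(hsv[q[1],q[0]])
    w=reg&(X[...,2]>.003)&(X[...,2]<.03)&(X[...,0]<.63)
    nn,l,s,_=cv2.connectedComponentsWithStats(w.astype(np.uint8)); print(s)
    k=1+np.argmax(s[1:,4]); Y=X[l==k]
    print(cv2.minAreaRect((Y[:,:2]*1000).astype(np.float32)))
    print([ (y.round(3).tolist()) for y in Y[np.argsort(Y[:,2])][::40]])
E
```

```text
scene ((702.6170043945312, 190.7588653564453), (168.9634246826172, 211.7167510986328), 1.004281759262085) [[616.2999877929688, 295.1000061035156], [620.0, 83.4000015258789], [788.9000244140625, 86.4000015258789], [785.2000122070312, 298.1000061035156]] [0.0019 0.0026 0.0792] 2130
[ 17 143 209]
[ 16 132 147]
[[     0      0    512    384 196126]
 [   256    178     14     13     32]
 [   244    189      1      1      1]
 [   232    190     40     22    430]
 [   223    199      1      1      1]
 [   218    201      1      1      1]
 [   225    203      1      1      1]
 [   215    205      1      1      1]
 [   215    207      1      1      1]
 [   227    209      1      1      1]
 [   285    209      1      1      1]
 [   221    213      1      1      1]
 [   237    218      1      1      1]
 [   252    223      1      1      1]
 [   257    222      4      3      6]
 [   225    227      1      1      1]
 [   244    226      1      1      1]
 [   239    235      1      1      1]]
((568.11962890625, 95.31060791015625), (56.43388748168945, 122.64746856689453), 82.40437316894531)
[[0.62,
[... 2951 characters left out ...]
   1      1]
 [   220    242      1      1      1]
 [   226    242      1      1      1]
 [   230    242      1      1      1]
 [   226    245      1      1      1]
 [   232    245      1      1      1]
 [   225    247      1      1      1]
 [   218    248      1      1      1]]
((566.7662353515625, 109.0667724609375), (123.76648712158203, 87.49534606933594), 2.740359306335449)
[[0.557, 0.138, 0.003], [0.564, 0.068, 0.004], [0.583, 0.068, 0.006], [0.606, 0.09, 0.007], [0.607, 0.107, 0.009], [0.511, 0.083, 0.01], [0.584, 0.113, 0.012], [0.562, 0.096, 0.013], [0.552, 0.121, 0.015], [0.558, 0.112, 0.016], [0.534, 0.124, 0.018], [0.528, 0.106, 0.02], [0.513, 0.105, 0.022], [0.623, 0.099, 0.026]]
```

```bash
cat > wfit.py <<'E'
from h import *
from scipy.optimize import minimize
W=np.array([[-60,-22,0],[-60,22,0],[60,-22,0],[60,22,0],[-60,-22,22],[-60,22,22],[60,-22,2],[60,22,2]])/1000.
def T(x,y,yaw,L):
    c,s=np.cos(yaw),np.sin(yaw); return L@np.array([[c,-s,0],[s,c,0],[0,0,1]]).T+[x,y,0]
TOP=W[4:]
def topmask(c,P):
    # plain wood: points within 2.5mm of sloped heights & bright
    return None
def cost(p,P,lo=.0045,back=False):
    # depth points: signed distances to wedge top surface height model
    c,s=np.cos(p[2]),np.sin(p[2]); d=P[:,:2]-p[:2]
    u=d[:,0]*c+d[:,1]*s; v=-d[:,0]*s+d[:,1]*c
    h=np.where((abs(u)<.06)&(abs(v)<.022),.012-u/6,0.)
    return np.minimum((P[:,2]-h)**2,.006**2).sum()*1e4
def fit(P,p0):
    best=None
    for dx in (-.008,0,.008):
        for dy in (-.006,0,.006):
            for da in (-.08,0,.08):
                r=minimize(cost,np.array(p0)+[dx,dy,da],args=(P,),method="Nelder-Mead",options=dict(initial_simplex=np.array(p0)+[dx,dy,da]+np.array([[0,0,0],[.006,0,0],[0,.006,0],[0,0,.06]])))
                if best is None or r.fun<best.fun: best=r
    return best
def overlay(c,polys,box,f=4):
    u0,v0,u1,v1=box; im=cv2.resize(c["img"][v0:v1,u0:u1,::-1],None,fx=f,fy=f,interpolation=cv2.INTER_CUBIC)
    for X,col in polys:
        q=((proj(c,X)-[u0,v0]+.5)*f).astype(int); cv2.polylines(im,[q.reshape(-1,1,2)],True,col,1)
    return im
E
python3 - <<'E'
from wfit import *
out=[]
for n in ["scene","side"]:
    c=dict(np.load(f"c_{n}.npz")); P=c["P"]
    m=(P[...,0]>.46)&(P[...,0]<.60)&(P[...,1]>.03)&(P[...,1]<.17)&(P[...,2]<.03)
    r=fit(P[m],(.565,.096,.0)); print(n,r.x,np.degrees(r.x[2]),r.fun,m.sum())
    q=T(*r.x,TOP)[[0,1,3,2]]
    out.append(overlay(c,[(q,(0,0,255))],(215,170,300,240) if n=="scene" else (205,180,290,250)))
cv2.imwrite("pics/ov1.png",np.hstack(out))
E
```

```text
scene [ 0.56673834  0.10049591 -0.12025112] -6.889881522267615 72.0829867953276 1539
side [ 0.5678923   0.10039719 -0.12910455] -7.3971458719019205 69.53488655832707 1578
```

View pics/ov1.png

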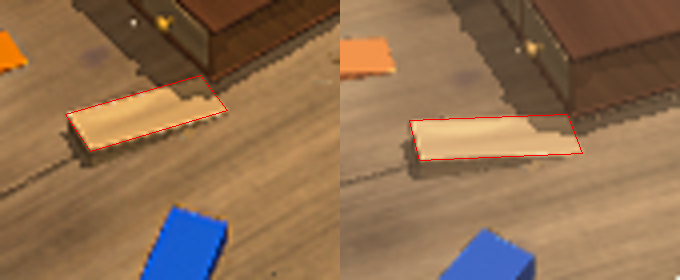

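Overlay fits: the wedge's red outline matches in both views. Wedge centre is (0.567, 0.100), yaw −7.1°. The foot is at about (0.6395, 0.108). I'll push with nearly closed fingers along yaw ≈ +6.5°, so the foot ends on the wedge's centre line.

```bash
cat >> h.py <<'E'
def plan(pos,yaw,frm=None,roll=180.,pitch=0.):
    o=get_obs() if frm is None else None
    p,r=(o["tool_pos"],o["tool_rot"]) if o else frm
    A=R.from_euler('xyz',r,degrees=True); B=R.from_euler('xyz',[roll,pitch,yaw],degrees=True)
    t=A.inv().apply(np.array(pos)-p); w=np.degrees((A.inv()*B).as_rotvec())
    print("shift",t.round(4).tolist(),"turn",w.round(2).tolist())
E
python3 - <<'E'
from h import *
plan((.47,.095,.15),-173.5)
E
```

```text
shift [-0.434, -0.4461, 0.0413] turn [0.0, 0.0, -20.24]
```

{"method": "arm_command", "body": {
  "targets": [
    [[-0.434, -0.446, 0.0, 0, 0, -20.2, 0.72], [-0.434, -0.446, 0.0, 0, 0, -20.2, 0.72], [-0.434, -0.446, 0.0, 0, 0, -20.2, 0.72], [-0.434, -0.446, 0.0, 0, 0, -20.2, 0.72], [-0.434, -0.446, 0.0, 0, 0, -20.2, 0.72], [-0.434, -0.446, 0.0, 0, 0, -20.2, 0.72], [-0.434, -0.446, 0.0, 0, 0, -20.2, 0.72], [-0.434, -0.446, 0.0, 0, 0, -20.2, 0.72], [-0.434, -0.446, 0.0, 0, 0, -20.2, 0.72], [-0.434, -0.446, 0.0, 0, 0, -20.2, 0.72]]
  ],
  "newtons": 10
}}

```text
time_s: 2.15
tool_pos: [0.4088, 0.1987, 0.1917]
tool_rot: [179.9, 0.1, -173.5]
force: [1.4, 1.3, 0.3]
grip_width: 0.0164
```

```bash
python3 - <<'E'
from h import *
print(get_obs()["grip_width"],get_obs()["qpos"].round(1))
plan((.47,.100,.06),-173.5)
E
```

```text
0.016433685037248662 [-46.5  -6.4  16.1 109.9   1.8  76.1  65.5]
shift [-0.0495, -0.1051, 0.1317] turn [0.06, 0.07, -0.04]
```

{"method": "arm_command", "body": {
  "targets": [
    [[-0.05, -0.105, 0.0, 0, 0, 0, 0.72], [-0.05, -0.105, 0.0, 0, 0, 0, 0.72], [-0.05, -0.105, 0.05, 0, 0, 0, 0.72], [-0.05, -0.105, 0.1, 0, 0, 0, 0.72], [-0.05, -0.105, 0.13, 0, 0, 0, 0.72], [-0.05, -0.105, 0.13, 0, 0, 0, 0.72], [-0.05, -0.105, 0.13, 0, 0, 0, 0.72]]
  ]
}}

```text
time_s: 2.85
tool_pos: [0.4698, 0.1019, 0.062]
tool_rot: [-180.0, 0.0, -173.5]
force: [0.9, 0.2, 0.6]
grip_width: 0.0122
```

```bash
python3 - <<'E'
from h import *
o=get_obs();print(o["tool_pos"],o["tool_rot"],o["force"],o["grip_width"])
plan((.47,.100,.007),-173.5)
E
```

```text
[0.46984556 0.10193567 0.06197205] [-1.79989176e+02  9.86839479e-03 -1.73527554e+02] [0.87715415 0.20880652 0.6292129 ] 0.012211761698052579
shift [0.0001, -0.0019, 0.055] turn [-0.01, 0.01, -0.03]
```

{"method": "arm_command", "body": {
  "targets": [
    [[0, 0.0, 0.02, 0, 0, 0, 0.72], [-0.001, 0.013, 0.035, 0, 0, 0, 0.72], [-0.001, 0.013, 0.05, 0, 0, 0, 0.72], [-0.001, 0.013, 0.055, 0, 0, 0, 0.72], [-0.001, 0.013, 0.055, 0, 0, 0, 0.72]]
  ]
}}

```text
time_s: 3.35
tool_pos: [0.4702, 0.1153, 0.0076]
tool_rot: [180.0, 0.1, -173.5]
force: [0.3, -0.1, -1.0]
grip_width: 0.0123
```

```bash
python3 - <<'E'
from h import *
o=get_obs();print(o["tool_pos"],o["tool_rot"],o["force"],o["grip_width"])
plan((.497,.0916,.007),-173.5)
E
```

```text
[0.4701612  0.11530245 0.00761867] [ 1.79967479e+02  1.11393706e-01 -1.73514911e+02] [ 0.30203777 -0.07113652 -1.03258492] 0.012288880374972373
shift [-0.024, -0.0266, 0.0007] turn [0.03, 0.11, -0.01]
```

{"method": "arm_command", "body": {
  "targets": [
    [[0, -0.0265, 0, 0, 0, 0, 0.72], [0, -0.0265, 0, 0, 0, 0, 0.72], [-0.006, -0.0265, 0, 0, 0, 0, 0.72], [-0.012, -0.0265, 0, 0, 0, 0, 0.72], [-0.018, -0.0265, 0, 0, 0, 0, 0.72], [-0.022, -0.0265, 0, 0, 0, 0, 0.72], [-0.026, -0.0265, 0, 0, 0, 0, 0.72], [-0.03, -0.0265, 0, 0, 0, 0, 0.72]]
  ]
}}

```text
time_s: 4.15
tool_pos: [0.5021, 0.0921, 0.0061]
tool_rot: [-180.0, -0.0, -173.5]
force: [0.3, 0.2, -0.6]
grip_width: 0.0121
```

```bash
cat > look.py <<'E'
from wfit import *
from fit import fit_lid
import sys
tag=sys.argv[1]; p0=[float(x) for x in sys.argv[2:5]]; out=[]
o=get_obs();print(o["time_s"],o["tool_pos"].round(4),o["tool_rot"].round(2),o["force"].round(2))
for n in ["scene","side"]:
    c=read_camera(n); P=cloud(c)
    m=(P[...,0]>p0[0]-.1)&(P[...,0]<.60)&(P[...,1]>.03)&(P[...,1]<.17)&(P[...,2]<.03)
    r=fit(P[m],p0); x,y,a=r.x
    rr,b,pl,lm=fit_lid(P); 
    e=(b[np.argsort(b[:,0])][:2]); e=e[np.argsort(e[:,1])]; ya=np.arctan2(-(e[1]-e[0])[0],(e[1]-e[0])[1])
    f=np.array(rr[0])/1000+np.array([[np.cos(ya),-np.sin(ya)],[np.sin(ya),np.cos(ya)]])@[-.064,-.082]
    d=f-[x,y]; u=d[0]*np.cos(a)+d[1]*np.sin(a); v=-d[0]*np.sin(a)+d[1]*np.cos(a)
    print(n,"wedge",r.x.round(4),"yaw",np.degrees(a).round(1),"fun",round(r.fun,1),"chest",np.round(rr[0],1),np.degrees(ya).round(2),"lid plane",(pl*1000).round(1),"foot in wedge u,v",(u*1e3).round(1),(v*1e3).round(1))
    out.append(overlay(c,[(T(x,y,a,TOP)[[0,1,3,2]],(0,0,255))],(205,130,300,240) if n=="scene" else (205,140,300,250)))
cv2.imwrite(f"pics/{tag}.png",np.hstack(out))
E
python3 look.py l1 .57 .1 0.05
```

```text
4.15 [0.5021 0.0921 0.0061] [-1.7999e+02 -2.0000e-02 -1.7352e+02] [ 0.33  0.2  -0.6 ]
scene wedge [ 0.5685  0.1023 -0.1374] yaw -7.9 fun 36.7 chest [701.9 191.5] 1.15 lid plane [ 1.7  2.7 79.3] foot in wedge u,v 69.6 15.6
side wedge [ 0.5688  0.0981 -0.1233] yaw -7.1 fun 55.4 chest [702.  190.8] 1.4 lid plane [ 3.7  3.4 79.3] foot in wedge u,v 69.6 17.9
```

View pics/l1.png

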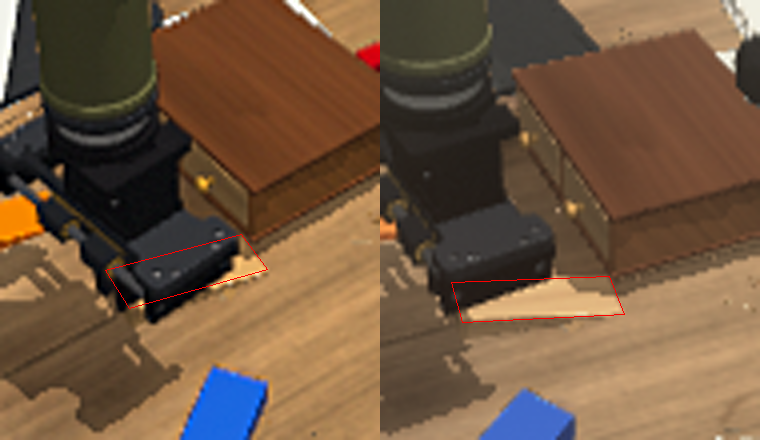

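The gripper body hides part of the wedge, and there is no clear contact yet. I'll go on slowly.

{"method": "arm_command", "body": {
  "targets": [
    [[-0.003, 0, 0, 0, 0, 0, 0.72], [-0.006, 0, 0, 0, 0, 0, 0.72], [-0.009, 0, 0, 0, 0, 0, 0.72], [-0.012, 0, 0, 0, 0, 0, 0.72], [-0.012, 0, 0, 0, 0, 0, 0.72]]
  ]
}}

```text
time_s: 4.75
tool_pos: [0.5143, 0.0933, 0.0063]
tool_rot: [-180.0, 0.0, -173.5]
force: [0.1, 0.9, -0.2]
grip_width: 0.0119
```

```bash
python3 look.py l2 .575 .1 0.05
```

```text
4.75 [0.5143 0.0933 0.0063] [-1.8000e+02  3.0000e-02 -1.7354e+02] [ 0.1   0.86 -0.24]
scene wedge [ 0.5687  0.1016 -0.1487] yaw -8.5 fun 45.3 chest [702.5 191. ] 1.46 lid plane [-0.8  2.8 81.1] foot in wedge u,v 70.3 16.4
side wedge [ 0.5688  0.0992 -0.1159] yaw -6.6 fun 58.2 chest [702.1 191.1] 1.29 lid plane [ 3.2  3.1 79.6] foot in wedge u,v 69.7 16.6
```

View pics/l2.png

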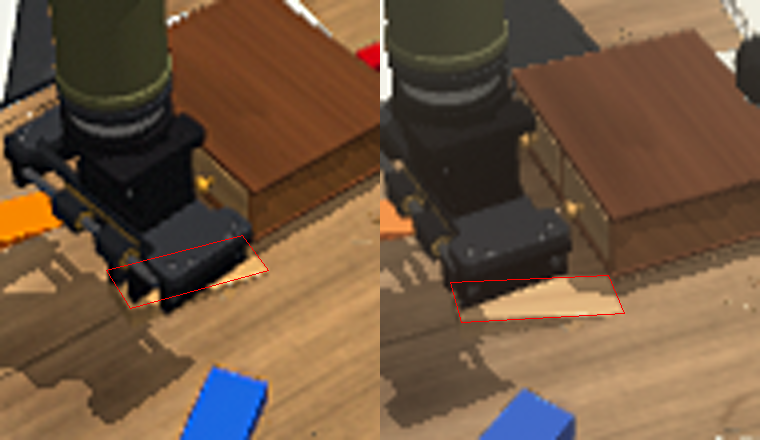

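```bash
python3 - <<'E'
from h import *
o=[]
for n,b in dict(scene=(180,140,300,230),side=(190,150,310,240)).items():
    c=read_camera(n); u0,v0,u1,v1=b
    im=cv2.resize(c["img"][v0:v1,u0:u1,::-1],None,fx=6,fy=6,interpolation=cv2.INTER_CUBIC)
    t=get_obs()["tool_pos"]
    for q in [t,(.5075,.1078,.011),(.5048,.086,0)]:
        p=((proj(c,q)[0]-[u0,v0]+.5)*6).astype(int); cv2.circle(im,tuple(int(k) for k in p),4,(0,255,0) if q is t else (0,0,255),1)
    cv2.imwrite(f"pics/f_{n}.png",im)
c=read_camera("wrist"); cv2.imwrite("pics/f_wrist.png",c["img"][:,:,::-1])
E
```

```text
(no output)
```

View pics/f_scene.png

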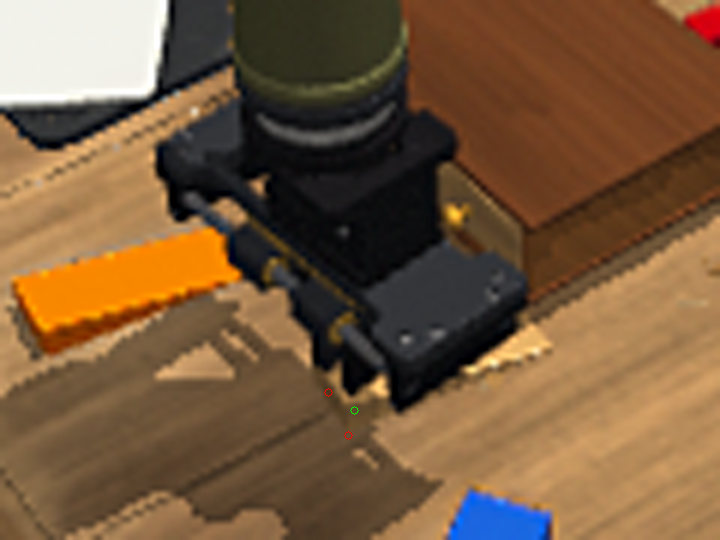

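View pics/f_side.png

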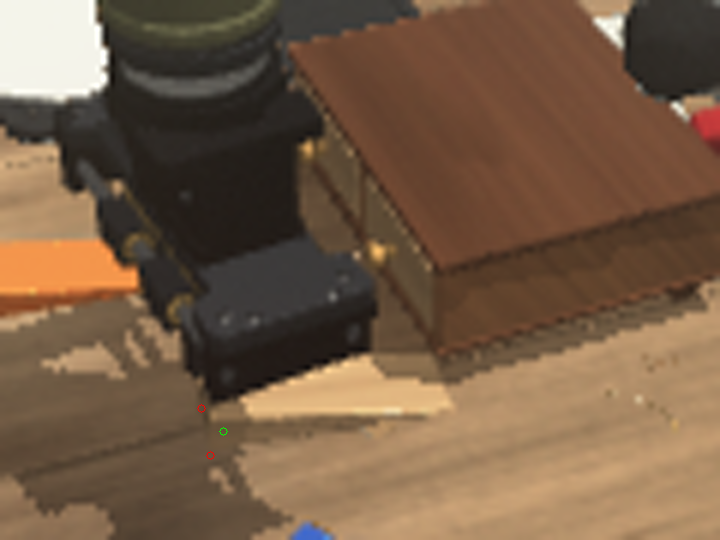

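View pics/f_wrist.png

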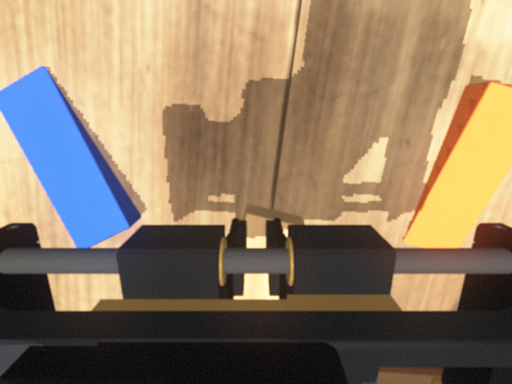

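The wedge's old back corner (red circles) is now bare table, so the wedge has moved. My fit was cut off by the x limit and the occlusion, so I'll fix that.

```bash
sed -i 's/(P\[...,0\]<.60)/(P[...,0]<.665)/; s/(P\[...,2\]<.03)/(P[...,2]<.024)/' look.py; sed -i 's/(-.008,0,.008)/(-.012,-.004,.004,.012)/; s/(-.08,0,.08)/(-.15,-.05,.05,.15)/; s/TOP)\[\[0,1,3,2\]\],(0,0,255))/TOP)[[0,1,3,2]],(0,0,255)),(T(x,y,a,W[:4])[[0,1,3,2]],(0,255,0))/' look.py wfit.py; python3 look.py l3 .58 .1 0.0
```

```text
5.0 [0.5136 0.0932 0.0062] [ 1.8000e+02 -1.0000e-02 -1.7354e+02] [ 1.08 -0.1  -0.03]
scene wedge [ 0.5687  0.1025 -0.1525] yaw -8.7 fun 57.0 chest [702.6 191.3] 1.13 lid plane [ 1.2  2.3 79.8] foot in wedge u,v 69.8 16.4
side wedge [ 0.5681  0.098  -0.1254] yaw -7.2 fun 70.0 chest [702.3 190.1] 1.43 lid plane [ 3.6  4.1 79.2] foot in wedge u,v 70.6 17.5
```

View pics/l3.png

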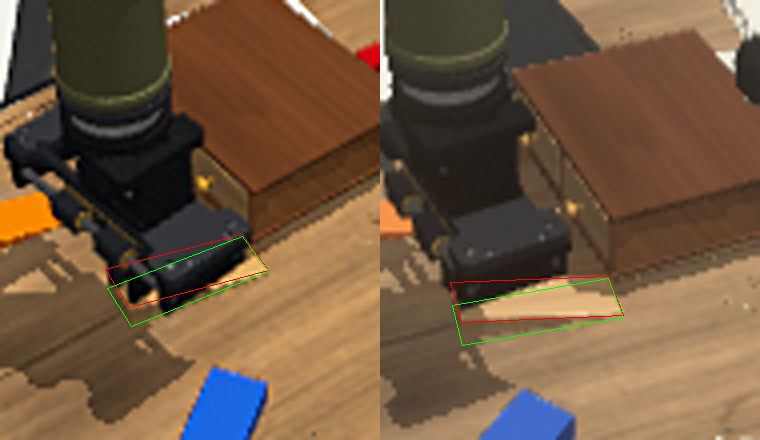

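```bash
python3 - <<'E'
from h import *
c=read_camera("scene"); u0,v0,u1,v1=225,180,285,225
im=c["img"][v0:v1,u0:u1,::-1].astype(float); im=np.clip(255*(im/255)**.55,0,255).astype(np.uint8)
im=cv2.resize(im,None,fx=13,fy=13,interpolation=cv2.INTER_NEAREST)
t=get_obs()["tool_pos"]
for q,col in [(t,(0,255,0)),((.5075,.1078,.011),(0,0,255)),((.5048,.086,0),(0,0,255)),((.5048,.086,.022),(255,0,255))]:
    p=((proj(c,q)[0]-[u0,v0]+.5)*13).astype(int); cv2.circle(im,tuple(int(k) for k in p),6,col,2)
cv2.imwrite("pics/g.png",im)
P=cloud(c)
np.set_printoptions(linewidth=250)
for v in range(198,216,2): print(v,[tuple((P[v,u]*1000).round().astype(int)) if np.isfinite(P[v,u,0]) else None for u in range(232,252,3)])
E
```

```text
198 [(np.int64(502), np.int64(107), np.int64(48)), (np.int64(509), np.int64(101), np.int64(49)), (np.int64(505), np.int64(76), np.int64(74)), (np.int64(489), np.int64(30), np.int64(126)), (np.int64(486), np.int64(10), np.int64(146)), (np.int64(491), np.int64(3), np.int64(149)), (np.int64(497), np.int64(-2), np.int64(149))]
200 [(np.int64(501), np.int64(107), np.int64(39)), (np.int64(508), np.int64(100), np.int64(41)), (np.int64(505), np.int64(77), np.int64(64)), (np.int64(517), np.int64(80), np.int64(54)), (np.int64(485), np.int64(9), np.int64(140)), (np.int64(488), np.int64(-1), np.int64(147)), (np.int64(496), np.int64(-3), np.int64(143))]
202 [(np.int64(511), np.int64(126), np.int64(5)), (np.int64(512), np.int64(110), np.int64(20)), (np.int64(504), np.int64(77), np.int64(56)), (np.int64(517), np.int64(81), np.int64(43)), (np.int64(486), np.int64(12), np.int64(128)), (np.int64(487), np.int64(-1), np.int64(140)), (np.int64(498), np.int64(0), np.int64(131))]
204 [(np.int64(508), np.int64(123), np.int64(1)), (np.int64(508), np.int64(103), np.int64(20)), (np.int64(505), np.int64(79), np
[... 1006 characters left out ...]
(76), np.int64(-1)), (np.int64(541), np.int64(71), np.int64(-2))]
212 [(np.int64(490), np.int64(95), np.int64(1)), (np.int64(499), np.int64(92), np.int64(-2)), (np.int64(506), np.int64(85), np.int64(0)), (np.int64(513), np.int64(79), np.int64(1)), (np.int64(521), np.int64(75), np.int64(-2)), (np.int64(529), np.int64(70), np.int64(-1)), (np.int64(537), np.int64(65), np.int64(-2))]
214 [(np.int64(487), np.int64(90), np.int64(-1)), (np.int64(495), np.int64(86), np.int64(-2)), (np.int64(501), np.int64(79), np.int64(0)), (np.int64(510), np.int64(75), np.int64(-2)), (np.int64(517), np.int64(69), np.int64(-2)), (np.int64(524), np.int64(62), np.int64(0)), (np.int64(531), np.int64(57), np.int64(-1))]
```

View pics/g.png

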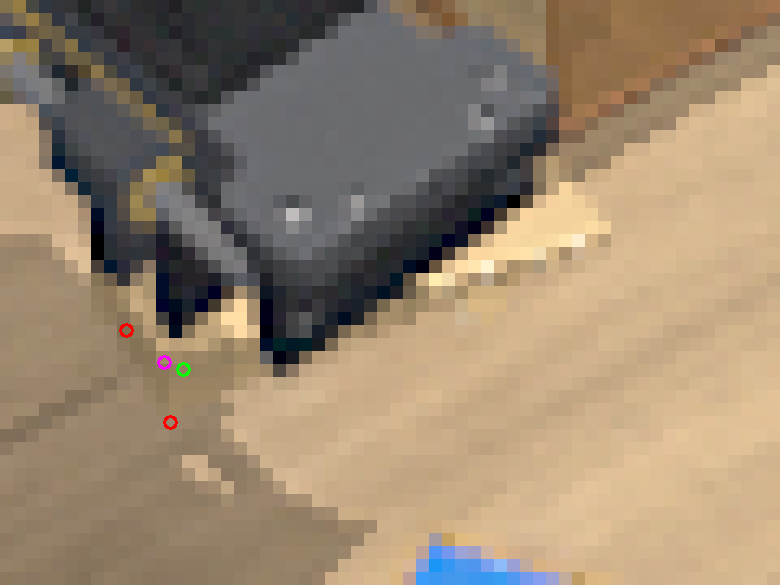

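```bash
python3 - <<'E'
from h import *
c=read_camera("wrist"); P=cloud(c); print(c["origin"],c["attitude"],get_obs()["tool_pos"],get_obs()["tool_rot"])
for q in [(150,50),(200,120),(330,30),(205,160),(258,300),(256,280)]: print(q,P[q[1],q[0]].round(4))
for v in range(206,300,8): print(v,[tuple((P[v,u]*1000).round().astype(int).tolist()) if np.isfinite(P[v,u,0]) else None for u in (228,235,241,247,256,268,274,284)])
im=c["img"][200:310,200:320,::-1]; cv2.imwrite("pics/w.png",cv2.resize(im,None,fx=5,fy=5,interpolation=cv2.INTER_CUBIC))
E
```

```text
[0.44229546 0.08610501 0.1995326 ] [1.64371170e+02 6.43182560e-02 9.64956181e+01] [0.51373495 0.09324214 0.00630609] [ 1.79992937e+02  4.86075550e-03 -1.73539012e+02]
(150, 50) [ 0.4096  0.0117 -0.0011]
(200, 120) [0.4507 0.0474 0.    ]
(330, 30) [0.3851 0.1274 0.0008]
(205, 160) [ 0.4788  0.0525 -0.0012]
(258, 300) [0.4919 0.0923 0.1337]
(256, 280) [0.5652 0.1    0.0127]
206 [(512, 72, 0), (511, 78, 0), (511, 82, -1), (508, 87, 6), (509, 94, 2), (509, 103, -1), (508, 107, 0), (507, 115, -1)]
214 [(519, 73, -1), (518, 78, 1), (518, 83, -1), (509, 87, 21), (509, 94, 19), (510, 102, 15), (510, 107, 11), (512, 115, 5)]
222 [(525, 73, -1), (506, 81, 45), (507, 84, 40), (515, 88, 20), (514, 94, 22), (506, 101, 40), (503, 104, 44), (512, 114, 21)]
230 [(532, 74, 0), (506, 81, 56), (507, 85, 52), (521, 89, 20), (520, 95, 20), (506, 100, 52), (505, 104, 52), (518, 115, 20)]
238 [(507, 78, 66), (508, 82, 62), (507, 85, 63), (528, 89, 18), (527, 96, 19), (506, 100, 63), (505, 103, 63), (503, 108, 66)]
246 [(506, 79, 76), (508, 83, 73), (507, 86, 73), (534, 90, 18), (534, 96, 18), (505, 99, 73), (505, 102, 73), (503, 107, 75)]
254 [(485, 82, 122), (484, 84, 124), (484, 86, 123), (483, 88, 124), (483, 91, 124), (483, 94, 123), (483, 96, 123), (482, 99, 123)]
262 [(486, 83, 125), (486, 85, 125), (486, 86, 125), (485, 88, 125), (485, 91, 124), (485, 95, 124), (484, 96, 126), (484, 99, 125)]
270 [(489, 83, 125), (489, 85, 125), (488, 87, 125), (488, 89, 125), (488, 91, 125), (488, 95, 124), (487, 97, 125), (488, 100, 123)]
278 [(505, 82, 105), (517, 85, 87), (516, 87, 87), (564, 93, 13), (563, 100, 13), (518, 101, 82), (514, 103, 87), (501, 104, 107)]
286 [(509, 82, 104), (521, 85, 86), (521, 88, 86), (573, 94, 11), (571, 101, 12), (521, 101, 83), (519, 103, 86), (504, 104, 108)]
294 [(512, 83, 105), (525, 85, 87), (525, 88, 87), (580, 94, 11), (579, 102, 11), (578, 111, 11), (523, 104, 87), (507, 104, 108)]
```

View pics/w.png

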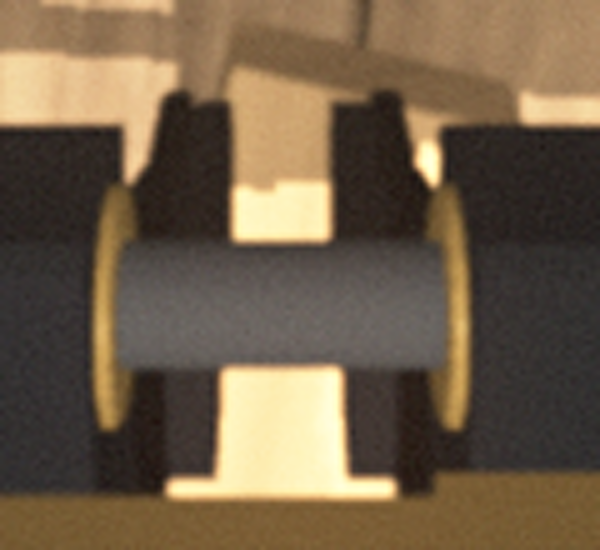

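The wrist and scene depth both put the fingertips at z ≈ 0.036–0.040, over the wedge's back, while the reported TCP z is 0.006. So the real tips sit about 30 mm higher than reported, and the wedge is untouched. I'll back off, descend gently, and check by view and force.

{"method": "arm_command", "body": {
  "targets": [
    [[0.025, 0, 0, 0, 0, 0, 0.72], [0.045, 0, 0, 0, 0, 0, 0.72], [0.045, 0, 0.004, 0, 0, 0, 0.72], [0.045, 0, 0.008, 0, 0, 0, 0.72], [0.045, 0, 0.012, 0, 0, 0, 0.72], [0.045, 0, 0.012, 0, 0, 0, 0.72]]
  ]
}}

```text
time_s: 5.8
tool_pos: [0.4694, 0.088, -0.0063]
tool_rot: [-180.0, -0.0, -173.5]
force: [0.1, -0.2, 0.2]
grip_width: 0.0119
```

```bash
cat > tip.py <<'E'
from h import *
c=read_camera("wrist"); P=cloud(c); o=get_obs(); print(o["time_s"],o["tool_pos"].round(4),o["force"].round(2),o["grip_width"])
for v in range(196,240,4): print(v,[tuple((P[v,u]*1000).round().astype(int).tolist()) if np.isfinite(P[v,u,0]) else None for u in (235,239,243,247,256,268,271,274)])
cv2.imwrite("pics/w_%d.png"%(o["time_s"]*100),cv2.resize(c["img"][160:270,190:330,::-1],None,fx=5,fy=5,interpolation=cv2.INTER_CUBIC))
E
python3 tip.py; ls pics
```

```text
5.85 [ 0.4695  0.088  -0.0061] [-0.42 -0.41  0.12] 0.01223085087165529
196 [(456, 72, -1), (455, 75, -1), (455, 78, 0), (454, 81, 0), (454, 87, 0), (453, 96, -1), (453, 98, -1), (452, 100, 0)]
200 [(458, 73, 0), (458, 75, -1), (458, 78, 0), (457, 81, -1), (457, 88, -2), (455, 96, 0), (456, 98, -1), (455, 100, -1)]
204 [(461, 73, -1), (461, 76, 0), (461, 79, 0), (460, 81, -1), (459, 88, 0), (459, 96, -1), (458, 98, -1), (458, 101, -1)]
208 [(464, 73, 0), (464, 76, -1), (464, 79, -1), (463, 82, 0), (463, 88, -1), (461, 97, 0), (461, 99, 0), (461, 101, 1)]
212 [(467, 73, -1), (467, 76, 0), (467, 79, 0), (466, 82, 1), (465, 88, 1), (465, 97, -1), (464, 99, 0), (464, 101, 0)]
216 [(470, 74, 0), (470, 77, 0), (469, 79, 0), (469, 82, 0), (469, 89, 0), (468, 98, -1), (467, 100, 0), (467, 102, 0)]
220 [(462, 75, 29), (473, 77, 0), (473, 80, 0), (472, 83, 0), (472, 89, 0), (471, 98, -1), (470, 100, 0), (460, 99, 27)]
224 [(462, 76, 35), (463, 78, 32), (463, 80, 30), (476, 83, -1), (475, 90, 0), (462, 95, 30), (461, 97, 31), (459, 99, 35)]
228 [(462, 76, 41), (463, 78, 37), (463, 81, 37), (479, 83, -1), (478, 90, -1), (461, 95, 37), (461, 97, 37), (461, 99, 37)]
232 [(462, 76, 45), (463, 79, 43), (463, 81, 43), (482, 84, -1), (481, 90, -1), (461, 95, 42), (461, 97, 43), (461, 98, 42)]
236 [(463, 77, 50), (463, 79, 48), (463, 81, 48), (485, 84, -1), (484, 91, 0), (461, 95, 49), (461, 96, 48), (461, 98, 49)]
a_scene.png
a_side.png
a_wrist.png
crop1.png
f_scene.png
f_side.png
f_wrist.png
g.png
l1.png
l2.png
l3.png
ov1.png
w.png
w_585.png
```

Confirmed: with TCP reported at −0.006, the tips are at about z = 0.027, with no contact force. The offset is about 33 mm. I'll lower a further 19 mm.

{"method": "arm_command", "body": {
  "targets": [
    [[0, 0, 0.004, 0, 0, 0, 0.72], [0, 0, 0.008, 0, 0, 0, 0.72], [0, 0, 0.012, 0, 0, 0, 0.72], [0, 0, 0.015, 0, 0, 0, 0.72], [0, 0, 0.018, 0, 0, 0, 0.72], [0, 0, 0.019, 0, 0, 0, 0.72]]
  ]
}}

```text
time_s: 6.45
tool_pos: [0.4689, 0.0881, -0.0251]
tool_rot: [-180.0, -0.0, -173.5]
force: [-0.2, 0.4, -0.5]
grip_width: 0.0125
```

```bash
python3 tip.py
```

```text
6.5 [ 0.4688  0.0881 -0.0251] [ 0.46 -0.35  0.15] 0.012132914110527311
196 [(449, 73, -1), (449, 76, -2), (448, 78, 0), (448, 81, -1), (448, 87, -1), (446, 94, 0), (446, 96, 1), (446, 98, 0)]
200 [(452, 74, 0), (452, 76, -1), (451, 79, -2), (451, 81, -1), (450, 87, 0), (449, 94, 0), (449, 97, -1), (449, 98, -1)]
204 [(454, 74, 0), (454, 76, 0), (454, 79, -1), (454, 81, -1), (453, 87, 0), (452, 95, 0), (452, 97, -1), (452, 99, -1)]
208 [(457, 74, 0), (456, 77, 0), (457, 79, -1), (456, 82, 0), (456, 88, -1), (455, 95, 0), (454, 97, 0), (454, 99, 0)]
212 [(460, 74, 0), (460, 77, 0), (459, 79, -1), (459, 82, 0), (458, 88, 0), (457, 96, -1), (457, 98, -1), (457, 99, 0)]
216 [(463, 75, 0), (463, 77, -1), (462, 80, -1), (461, 82, 0), (461, 88, 0), (460, 96, -1), (460, 98, -1), (460, 100, -2)]
220 [(462, 75, 9), (465, 77, 0), (465, 80, -1), (464, 83, -1), (464, 88, 0), (463, 96, 0), (463, 98, 0), (458, 99, 10)]
224 [(461, 76, 17), (463, 78, 12), (462, 80, 12), (467, 83, 0), (466, 89, 0), (461, 95, 12), (460, 97, 12), (459, 99, 16)]
228 [(461, 76, 22), (463, 78, 18), (462, 81, 18), (471, 83, -2), (469, 89, 1), (460, 95, 19), (460, 97, 18), (461, 99, 17)]
232 [(461, 76, 28), (463, 79, 24), (462, 81, 25), (472, 83, 1), (472, 89, -1), (461, 95, 24), (460, 97, 24), (460, 98, 24)]
236 [(462, 77, 31), (462, 79, 30), (462, 81, 29), (475, 84, 1), (475, 90, -1), (460, 95, 30), (460, 96, 29), (461, 98, 29)]
```

{"method": "arm_command", "body": {
  "targets": [
    [[-0.01, 0, 0, 0, 0, 0, 0.72], [-0.018, 0, 0, 0, 0, 0, 0.72], [-0.022, 0, 0, 0, 0, 0, 0.72], [-0.025, 0, 0, 0, 0, 0, 0.72], [-0.028, 0, 0, 0, 0, 0, 0.72], [-0.031, 0, 0, 0, 0, 0, 0.72], [-0.034, 0, 0, 0, 0, 0, 0.72]]
  ]
}}

```text
time_s: 7.2
tool_pos: [0.5028, 0.092, -0.0248]
tool_rot: [180.0, -0.0, -173.5]
force: [-0.6, 0.1, -0.7]
grip_width: 0.0123
```

```bash
python3 look.py l4 .572 .1 0.0; python3 tip.py | head -1
```

```text
7.2 [ 0.5028  0.092  -0.0248] [ 1.8000e+02 -2.0000e-02 -1.7353e+02] [-0.56  0.13 -0.75]
scene wedge [ 0.5721  0.1075 -0.253 ] yaw -14.5 fun 49.0 chest [702.3 191. ] 2.22 lid plane [ 1.5  3.2 79.4] foot in wedge u,v 67.5 16.5
side wedge [ 0.5802  0.1028 -0.2333] yaw -13.4 fun 42.3 chest [701.7 190.4] 1.3 lid plane [ 3.3  3.8 79.6] foot in wedge u,v 56.8 17.8
7.35 [ 0.5031  0.092  -0.0247] [ 0.19  0.06 -0.2 ] 0.011924491463836473
```

View pics/l4.png

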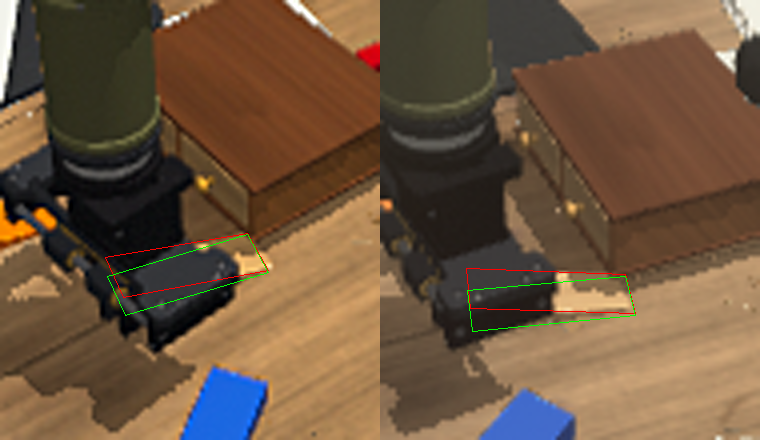

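```bash
cat > look2.py <<'E'
from wfit import *
from fit import fit_lid
import sys
# usage: tag x y yaw(rad)
tag=sys.argv[1]; p0=[float(x) for x in sys.argv[2:5]]; out=[]; Q=[]; cs={}
o=get_obs();print(o["time_s"],o["tool_pos"].round(4),o["force"].round(2))
A=R.from_euler('xyz',o["tool_rot"],degrees=True)
for n in ["scene","side","wrist"]:
    c=read_camera(n); P=cloud(c); cs[n]=c
    X=P[np.isfinite(P[...,0])]
    m=(X[:,0]>p0[0]-.085)&(X[:,0]<.665)&(X[:,1]>.03)&(X[:,1]<.17)&(X[:,2]<.024)&(X[:,2]>-.006)
    X=X[m]; t=A.inv().apply(X-o["tool_pos"])
    k=(abs(t[:,0]-(-.002))<.012)&(abs(t[:,1])<.024)
    Y=X[~k]; 
    if n=="wrist": Y=Y[::max(1,len(Y)//1500)]
    Q.append(Y)
    if n!="wrist":
        rr,b,pl,lm=fit_lid(P)
        z=lambda x,y: round(float(pl@[x,y,1])*1000,2)
        print(n,"chest",np.round(rr[0],1),"corner z",z(.64,.108),"opp",z(.765,.275), "FL",z(.637,.272),"BR",z(.768,.11))
Q=np.vstack(Q); r=fit(Q,p0); x,y,a=r.x
yc=np.radians(1.2); f=np.array([.7022,.1908])+np.array([[np.cos(yc),-np.sin(yc)],[np.sin(yc),np.cos(yc)]])@[-.064,-.082]
d=f-[x,y]; u=d[0]*np.cos(a)+d[1]*np.sin(a); v=-d[0]*np.sin(a)+d[1]*np.cos(a)
print("wedge",r.x.round(4),"yaw",np.degrees(a).round(1),"fun",r.fun/len(Q),len(Q),"foot u,v",(u*1e3).round(1),(v*1e3).round(1))
pol=[(T(x,y,a,TOP)[[0,1,3,2]],(0,0,255)),(T(x,y,a,W[:4])[[0,1,3,2]],(0,255,0))]
out=[overlay(cs["scene"],pol,(205,140,285,230)),overlay(cs["side"],pol,(205,160,285,250))]
w=overlay(cs["wrist"],pol,(100,150,420,384),1); w=cv2.resize(w,(int(320*360/234),360))[:,:480]
cv2.imwrite(f"pics/{tag}.png",cv2.resize(np.hstack(out+[w]),(800,int(800*360/(640+w.shape[1])))) )
E
python3 look2.py m1 .575 .1 0.0
```

```text
7.35 [ 0.5031  0.092  -0.0247] [ 0.19  0.06 -0.2 ]
scene chest [702.3 191.2] corner z 80.66 opp 81.29 FL 81.11 BR 80.84
side chest [702.6 189.8] corner z 81.95 opp 83.15 FL 82.59 BR 82.5
wedge [ 0.5786  0.1016 -0.1147] yaw -6.6 fun 0.01863536168972336 4974 foot u,v 60.3 12.8
```

View pics/m1.png

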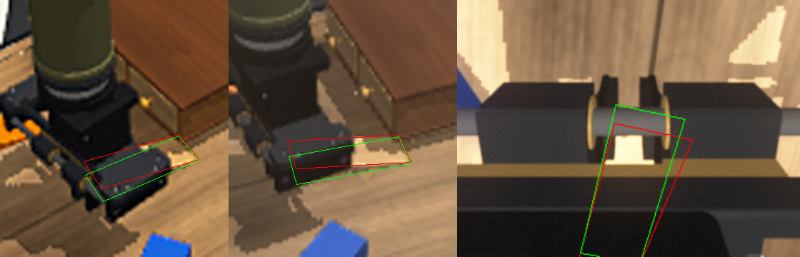

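{"method": "arm_command", "body": {
  "targets": [
    [[0.03, 0, 0, 0, 0, 0, 0.72], [0.05, 0, 0, 0, 0, 0, 0.72], [0.05, 0, 0, 0, 0, 0, 0.72]]
  ]
}}

```text
time_s: 7.8
tool_pos: [0.45, 0.0861, -0.0253]
tool_rot: [180.0, -0.2, -173.5]
force: [-0.0, -1.3, -0.9]
grip_width: 0.0126
```

```bash
python3 look2.py m2 .575 .1 0.0
```

```text
7.8 [ 0.45    0.0861 -0.0253] [-0.04 -1.28 -0.87]
scene chest [702.5 192.2] corner z 80.7 opp 81.3 FL 81.1 BR 80.9
side chest [701.9 190.1] corner z 82.06 opp 82.99 FL 82.54 BR 82.5
wedge [ 0.5762  0.1018 -0.1193] yaw -6.8 fun 0.036501308533521896 3360 foot u,v 62.6 13.2
```

View pics/m2.png

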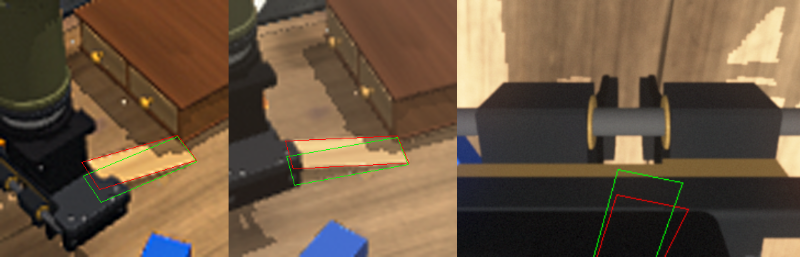

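```bash
cat > look3.py <<'E'
from wfit import *
import sys
p0=[float(x) for x in sys.argv[2:5]]; o=get_obs(); out=[]
for n in ["scene","side"]:
    c=read_camera(n); P=cloud(c)
    hsv=cv2.cvtColor(c["img"],cv2.COLOR_RGB2HSV)
    X=P[np.isfinite(P[...,0])]; 
    m=(X[:,0]>p0[0]-.08)&(X[:,0]<.665)&(X[:,1]>.03)&(X[:,1]<.17)&(X[:,2]<.024)&(X[:,2]>-.006)
    r=fit(X[m],p0); x,y,a=r.x
    f=np.array([.6397,.1075]); d=f-[x,y]; u=d[0]*np.cos(a)+d[1]*np.sin(a); v=-d[0]*np.sin(a)+d[1]*np.cos(a)
    print(n,r.x.round(4),np.degrees(a).round(1),r.fun/m.sum(),"u,v",u.round(4),v.round(4))
    pol=[(T(x,y,a,TOP)[[0,1,3,2]],(0,0,255))]
    b=(225,165,290,225) if n=="scene" else (215,180,280,240)
    out+=[overlay(c,pol,b,6)]
cv2.imwrite(f"pics/{sys.argv[1]}.png",np.hstack(out))
E
python3 look3.py n1 .576 .102 -.05
```

```text
scene [ 0.5725  0.1033 -0.1423] -8.2 0.039613345997902866 u,v 0.0659 0.0137
side [ 0.5805  0.1018 -0.1033] -5.9 0.04164564865652769 u,v 0.0583 0.0117
```

View pics/n1.png

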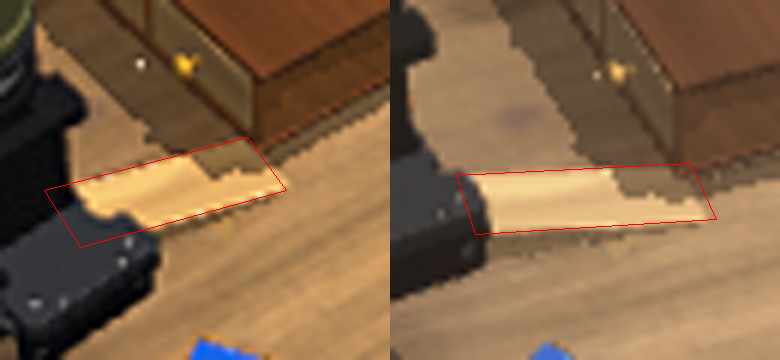

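The back is still half hidden, but both views agree the wedge moved about 8 mm forward with yaw still ≈ −7° and the foot about 13 mm off its centre line. I'll square it by pushing its right flank to the left with closed fingers.

```bash
python3 - <<'E'
from h import *
plan((.570,.050,.015),180)
E
```

```text
shift [-0.1107, -0.0493, -0.0392] turn [0.0, 0.09, 6.46]
```

{"method": "arm_command", "body": {
  "targets": [
    [[0, 0, -0.04, 0, 0, 0, 1], [0, -0.025, -0.04, 0, 0, 3, 1], [-0.05, -0.049, -0.04, 0, 0, 6.5, 1], [-0.09, -0.049, -0.04, 0, 0, 6.5, 1], [-0.111, -0.049, -0.04, 0, 0, 6.5, 1], [-0.111, -0.049, -0.04, 0, 0, 6.5, 1], [-0.111, -0.049, -0.02, 0, 0, 6.5, 1], [-0.111, -0.049, -0.005, 0, 0, 6.5, 1], [-0.111, -0.049, 0.001, 0, 0, 6.5, 1], [-0.111, -0.049, 0.001, 0, 0, 6.5, 1]]
  ]
}}

```text
time_s: 9.05
tool_pos: [0.5674, 0.0499, -0.027]
tool_rot: [-180.0, -0.2, 180.0]
force: [0.2, 0.9, -0.2]
grip_width: 0.0001
```

```bash
python3 tip.py;python3 look3.py n2 .576 .102 -.05
```

```text
9.1 [ 0.5683  0.0499 -0.0261] [ 0.25  0.3  -0.22] 0.0005119431190368849
196 [(545, 38, 0), (546, 40, -1), None, (545, 45, 0), (545, 51, 0), (545, 59, 0), (546, 61, -1), (545, 62, 0)]
200 [(548, 38, -1), (548, 40, 0), (548, 43, 0), (548, 45, 0), (548, 51, -1), (548, 59, 0), (548, 60, 0), (548, 62, 0)]
204 [(551, 38, -1), (551, 40, 0), (551, 43, 0), (551, 45, -1), (551, 51, 0), (551, 59, -1), (551, 61, 0), (551, 62, 0)]
208 [(554, 37, -1), (553, 40, 0), (553, 43, 0), (553, 45, 0), (553, 51, 0), (554, 59, -1), (553, 61, 0), (553, 62, -1)]
212 [(556, 38, 0), (556, 40, 0), (557, 43, -2), (556, 45, -1), (556, 51, 0), (556, 59, -1), (556, 61, 0), (556, 62, 0)]
216 [(559, 37, -1), (559, 40, 1), (559, 43, -1), (559, 45, -1), (558, 51, 1), (559, 59, -1), (559, 61, -1), (559, 63, -1)]
220 [(562, 37, -1), (562, 40, 0), (559, 43, 7), (559, 45, 8), (562, 51, 0), (559, 58, 8), (561, 61, 0), (562, 63, -1)]
224 [(564, 37, 0), (565, 40, -1), (558, 43, 14), (559, 46, 13), (560, 51, 10), (559, 58, 14), (564, 61, 0), (564, 63, 0)]
228 [(532, 44, 82), (532, 45, 82), (559, 44, 20), (560, 46, 17), (560, 51, 17), (558, 58, 21), (532, 56, 81), (532, 57, 82)]
232 [(532, 44, 85), (532, 46, 86), (559, 44, 26), (560, 46, 22), (560, 51, 21), (558, 58, 26), (533, 56, 84), (532, 57, 86)]
236 [(532, 45, 89), (532, 46, 88), (559, 44, 30), (560, 46, 28), (560, 51, 27), (559, 57, 30), (534, 56, 85), (532, 57, 88)]
scene [ 0.5759  0.1051 -0.1202] -6.9 0.06534348627869316 u,v 0.063 0.01
side [ 0.5757  0.0996 -0.1377] -7.9 0.053421298840365276 u,v 0.0624 0.0166
```

View pics/n2.png

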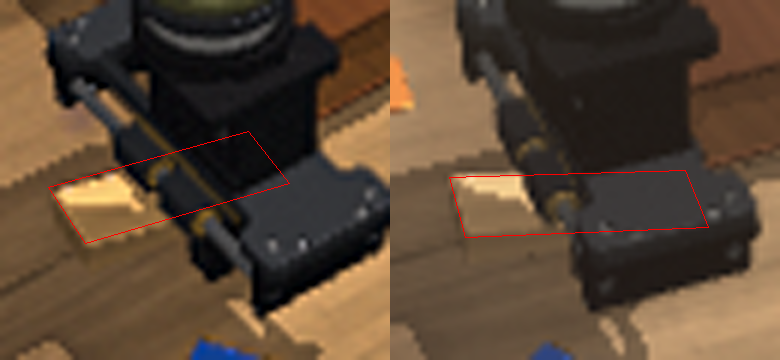

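The wedge's back end is now clear: centre ≈ (0.576, 0.102), yaw ≈ −7°. The finger's left face is at y ≈ 0.059 and must end at ≈ 0.0855.

{"method": "arm_command", "body": {
  "targets": [
    [[0, 0.008, 0, 0, 0, 0, 1], [0, 0.015, 0, 0, 0, 0, 1], [0, 0.018, 0, 0, 0, 0, 1], [0, 0.02, 0, 0, 0, 0, 1], [0, 0.022, 0, 0, 0, 0, 1], [0, 0.0235, 0, 0, 0, 0, 1], [0, 0.025, 0, 0, 0, 0, 1], [0, 0.0265, 0, 0, 0, 0, 1], [0, 0.0265, 0, 0, 0, 0, 1]]
  ]
}}

```text
time_s: 10.1
tool_pos: [0.569, 0.0769, -0.0258]
tool_rot: [180.0, 0.0, 180.0]
force: [0.2, 0.2, 0.4]
grip_width: 0.0004
```

```bash
python3 look3.py n3 .576 .104 -.02; python3 -c "
from h import *
o=get_obs();print(o['tool_pos'],o['force'])"
```

```text
scene [ 0.5756  0.1131 -0.0185] -1.1 0.06127196318175199 u,v 0.0642 -0.0044
side [ 0.5755  0.1092 -0.1277] -7.3 0.04399102336663479 u,v 0.0639 0.0064
[ 0.56887825  0.0768449  -0.02579888] [-0.03740978 -0.31640447  0.10748864]
```

View pics/n3.png

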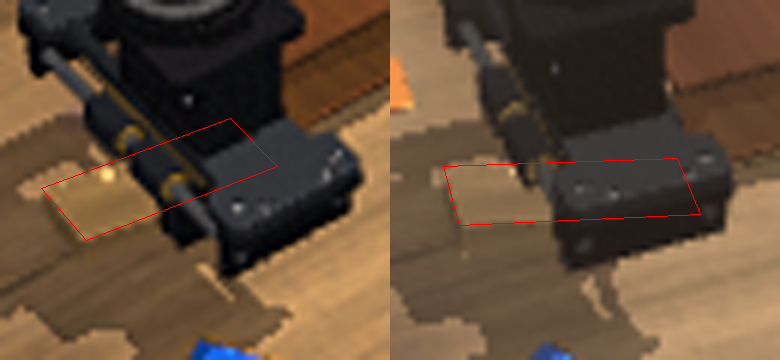

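{"method": "arm_command", "body": {
  "targets": [
    [[0, -0.02, 0, 0, 0, 0, 1], [0, -0.03, -0.02, 0, 0, 0, 0.72], [0.02, -0.03, -0.04, 0, 0, 0, 0.72], [0.07, -0.03, -0.04, 0, 0, 0, 0.72], [0.12, 0.0, -0.04, 0, 0, 0, 0.72], [0.137, 0.025, -0.04, 0, 0, 0, 0.72], [0.137, 0.03, -0.03, 0, 0, 0, 0.72]]
  ]
}}

```text
time_s: 10.9
tool_pos: [0.4293, 0.1107, 0.0048]
tool_rot: [179.8, -0.0, -179.7]
force: [0.5, -0.7, 1.1]
grip_width: 0.0123
```

```bash
python3 look3.py n4 .576 .106 -.02; python3 -c "
from h import *
o=get_obs();print(o['tool_pos'],o['tool_rot'],o['force'])"
```

```text
scene [ 0.5758  0.1101 -0.124 ] -7.1 0.047384628801245075 u,v 0.0638 0.0053
side [ 0.5752  0.1093 -0.0955] -5.5 0.04448976788238011 u,v 0.0644 0.0044
[0.43113198 0.10777762 0.0036807 ] [ 1.79988868e+02 -4.30278508e-02 -1.79873010e+02] [-0.26046294 -0.56263863 -0.26081389]
```

View pics/n4.png

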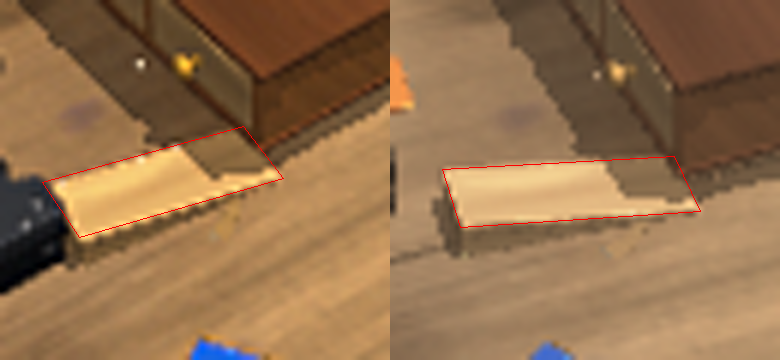

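Clear view now: wedge at (0.5755, 0.1097), yaw ≈ −6°, foot within 5 mm of its centre line. That's good enough. Next I go behind it and push along +x.

{"method": "arm_command", "body": {
  "targets": [
    [[-0.02, 0.006, 0.0, 0, 0, 5, 0.72], [-0.04, 0.006, 0.015, 0, 0, 5, 0.72], [-0.054, 0.006, 0.029, 0, 0, 5, 0.72], [-0.054, 0.006, 0.029, 0, 0, 5, 0.72], [-0.06, 0.006, 0.029, 0, 0, 5, 0.72], [-0.066, 0.006, 0.029, 0, 0, 5, 0.72], [-0.072, 0.006, 0.029, 0, 0, 5, 0.72], [-0.078, 0.006, 0.029, 0, 0, 5, 0.72], [-0.078, 0.006, 0.029, 0, 0, 5, 0.72]]
  ]
}}

```text
time_s: 11.9
tool_pos: [0.5112, 0.1128, -0.0242]
tool_rot: [180.0, 0.1, 175.0]
force: [-0.4, 0.3, 0.1]
grip_width: 0.0119
```

```bash
python3 look3.py n5 .58 .108 -.08; python3 -c "
from h import *
o=get_obs();print(o['tool_pos'],o['tool_rot'],o['force'])"
```

```text
scene [ 0.5806  0.1137 -0.1566] -9.0 0.03795971509652289 u,v 0.0593 0.0031
side [ 0.5873  0.1091 -0.1407] -8.1 0.04627497255130966 u,v 0.0521 0.0058
[ 0.51013577  0.11273848 -0.02457075] [1.79988284e+02 1.34509053e-02 1.74960448e+02] [-0.5314715  -0.07490867 -0.38910108]
```

View pics/n5.png

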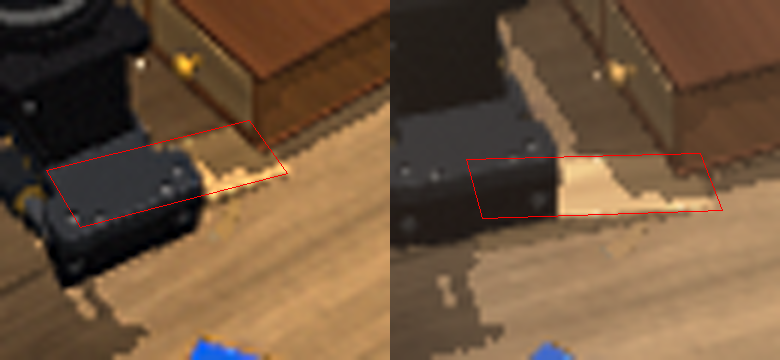

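{"method": "arm_command", "body": {
  "targets": [
    [[-0.004, 0.0003, 0, 0, 0, 0, 0.72], [-0.008, 0.0007, 0, 0, 0, 0, 0.72], [-0.011, 0.001, 0, 0, 0, 0, 0.72], [-0.012, 0.001, 0, 0, 0, 0, 0.72]]
  ]
}}

```text
time_s: 12.4
tool_pos: [0.5224, 0.1127, -0.0247]
tool_rot: [180.0, 0.0, 175.0]
force: [-0.4, -0.6, 0.3]
grip_width: 0.0119
```

{"method": "arm_command", "body": {
  "targets": [
    [[-0.0015, 0.0001, 0, 0, 0, 0, 0.72], [-0.003, 0.0003, 0, 0, 0, 0, 0.72]]
  ]
}}

```text
time_s: 12.6
tool_pos: [0.5251, 0.1126, -0.0248]
tool_rot: [-180.0, -0.0, 175.0]
force: [-1.0, -0.4, 0.7]
grip_width: 0.0122
```

{"method": "arm_command", "body": {
  "targets": [
    [[-0.0015, 0.0001, 0, 0, 0, 0, 0.72], [-0.003, 0.0003, 0, 0, 0, 0, 0.72]]
  ]
}}

```text
time_s: 12.8
tool_pos: [0.5282, 0.1127, -0.0248]
tool_rot: [180.0, 0.0, 175.0]
force: [-0.3, 0.3, 0.4]
grip_width: 0.012
```

{"method": "arm_command", "body": {
  "targets": [
    [[-0.0015, 0.0001, 0, 0, 0, 0, 0.72], [-0.003, 0.0003, 0, 0, 0, 0, 0.72]]
  ]
}}

```text
time_s: 13.0
tool_pos: [0.5312, 0.1127, -0.0248]
tool_rot: [180.0, 0.0, 175.0]
force: [-0.2, -0.0, 0.9]
grip_width: 0.0125
```

{"method": "arm_command", "body": {
  "targets": [
    [[-0.0015, 0.0001, 0, 0, 0, 0, 0.72], [-0.003, 0.0003, 0, 0, 0, 0, 0.72]]
  ]
}}

```text
time_s: 13.2
tool_pos: [0.5343, 0.1128, -0.0247]
tool_rot: [180.0, 0.0, 175.0]
force: [0.5, -0.6, -0.4]
grip_width: 0.0122
```

```bash
python3 look2.py n6 .6 .108 -.08
```

```text
13.2 [ 0.5343  0.1128 -0.0247] [ 0.51 -0.62 -0.4 ]
scene chest [701.7 192.1] corner z 80.77 opp 81.41 FL 81.35 BR 80.82
side chest [701.9 190.7] corner z 82.05 opp 83.16 FL 82.73 BR 82.47
wedge [ 0.6089  0.1112 -0.1207] yaw -6.9 fun 0.025909166374691636 3516 foot u,v 31.3 0.1
```

View pics/n6.png

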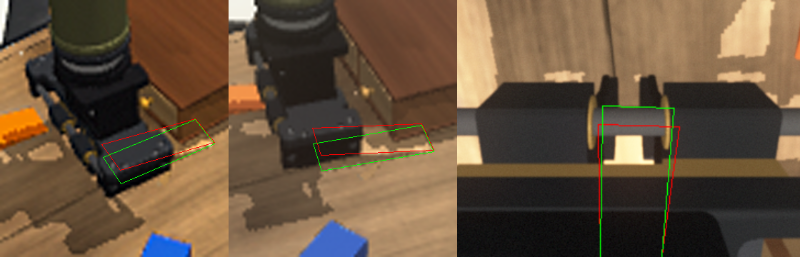

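The wedge follows. The foot is at u ≈ 31–34 mm, on the centre line, and the chest is unchanged. I'll keep on in 2–3 mm steps, watching the force.

{"method": "arm_command", "body": {
  "targets": [
    [[-0.0015, 0.0001, 0, 0, 0, 0, 0.72], [-0.003, 0.0003, 0, 0, 0, 0, 0.72]]
  ]
}}

```text
time_s: 13.55
tool_pos: [0.5371, 0.1129, -0.0247]
tool_rot: [180.0, -0.0, 175.0]
force: [0.7, 0.6, 0.2]
grip_width: 0.0121
```

{"method": "arm_command", "body": {
  "targets": [
    [[-0.001, 0.0001, 0, 0, 0, 0, 0.72], [-0.002, 0.0002, 0, 0, 0, 0, 0.72]]
  ]
}}

```text
time_s: 13.75
tool_pos: [0.5392, 0.1129, -0.0247]
tool_rot: [180.0, -0.0, 175.0]
force: [-1.1, 0.0, 0.6]
grip_width: 0.0121
```

{"method": "arm_command", "body": {
  "targets": [
    [[-0.001, 0.0001, 0, 0, 0, 0, 0.72], [-0.002, 0.0002, 0, 0, 0, 0, 0.72]]
  ]
}}

```text
time_s: 13.95
tool_pos: [0.5412, 0.1129, -0.0247]
tool_rot: [180.0, 0.0, 175.0]
force: [-1.6, -0.0, 0.9]
grip_width: 0.0122
```

{"method": "arm_command", "body": {
  "targets": [
    [[-0.001, 0.0001, 0, 0, 0, 0, 0.72], [-0.002, 0.0002, 0, 0, 0, 0, 0.72]]
  ]
}}

```text
time_s: 14.15
tool_pos: [0.5432, 0.1129, -0.0247]
tool_rot: [180.0, 0.0, 175.0]
force: [-1.2, -0.1, 0.6]
grip_width: 0.0121
```

{"method": "arm_command", "body": {
  "targets": [
    [[-0.001, 0.0001, 0, 0, 0, 0, 0.72], [-0.002, 0.0002, 0, 0, 0, 0, 0.72]]
  ]
}}

```text
time_s: 14.35
tool_pos: [0.5452, 0.113, -0.0247]
tool_rot: [180.0, -0.0, 175.0]
force: [-1.3, -0.4, 0.0]
grip_width: 0.0124
```

{"method": "arm_command", "body": {
  "targets": [
    [[-0.001, 0.0001, 0, 0, 0, 0, 0.72], [-0.002, 0.0002, 0, 0, 0, 0, 0.72]]
  ]
}}

```text
time_s: 14.55
tool_pos: [0.5465, 0.113, -0.0249]
tool_rot: [-180.0, -0.1, 175.0]
force: [-3.2, -0.2, 2.1]
grip_width: 0.0124
```

{"method": "arm_command", "body": {
  "targets": [
    [[-0.0005, 0.0, 0, 0, 0, 0, 0.72], [-0.001, 0.0001, 0, 0, 0, 0, 0.72]]
  ]
}}

```text
time_s: 14.75
tool_pos: [0.5472, 0.113, -0.0249]
tool_rot: [-180.0, -0.1, 175.0]
force: [-6.5, -0.6, 4.2]
grip_width: 0.012
```

```bash
python3 look2.py n7 .615 .108 -.08
```

```text
14.75 [ 0.5472  0.113  -0.0249] [-6.5  -0.6   4.25]
scene chest [703.2 190.4] corner z 80.89 opp 81.34 FL 81.42 BR 80.81
side chest [702.1 189.8] corner z 82.4 opp 82.91 FL 82.79 BR 82.51
wedge [ 0.6223  0.1123 -0.1599] yaw -9.2 fun 0.02323100182743068 3691 foot u,v 18.2 -1.9
```

View pics/n7.png

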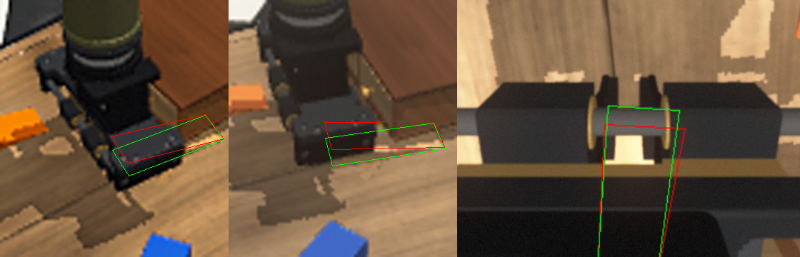

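Push force is 6.5 N, rising quickly, and the lid corner rose only about 0.2 mm, so the wedge is snug. I'll let go, then move above the corner and press.

{"method": "arm_command", "body": {
  "targets": [
    [[0.01, 0, 0, 0, 0, 0, 0.72], [0.03, 0, 0, 0, 0, 0, 0.72], [0.03, 0, -0.04, 0, 0, 0, 1], [0.02, 0, -0.09, 0, 0, 0, 1], [-0.02, 0, -0.12, 0, 0, 0, 1], [-0.06, 0, -0.12, 0, 0, 0, 1], [-0.089, 0.002, -0.12, 0, 0, 0, 1], [-0.089, 0.002, -0.1, 0, 0, 0, 1], [-0.089, 0.002, -0.09, 0, 0, 0, 1], [-0.089, 0.002, -0.09, 0, 0, 0, 1]]
  ]
}}

```text
time_s: 15.9
tool_pos: [0.6353, 0.1069, 0.0631]
tool_rot: [-179.9, -0.2, 175.0]
force: [-0.4, -0.5, -0.7]
grip_width: 0.0006
```

```bash
python3 look2.py o1 .615 .108 -.08; python3 - <<'E'
from h import *
o=get_obs();print(o["tool_pos"],o["tool_rot"],o["force"])
for n in ("scene","wrist"):
    c=read_camera(n);P=cloud(c)
    if n=="wrist":
        X=P.reshape(-1,3); t=X-o["tool_pos"]
        k=(abs(t[:,0])<.016)&(abs(t[:,1])<.02)&(X[:,2]>.086)&(X[:,2]<.12); print("tip minz",np.percentile(X[k,2],[0,2,5]),X[k].min(0),X[k].max(0))
    cv2.imwrite(f"pics/o1_{n}.png",c["img"][:,:,::-1])
plan((.638,.1065,.055),175)
E
```

```text
15.9 [0.6353 0.1069 0.0631] [-0.37 -0.45 -0.72]
scene chest [653.9 189. ] corner z 80.55 opp 80.33 FL 81.23 BR 79.65
side chest [702.6 190.2] corner z 82.06 opp 82.95 FL 82.55 BR 82.46
wedge [ 0.619   0.1098 -0.0791] yaw -4.5 fun 0.03506486222540582 3981 foot u,v 21.0 -0.7
[0.63705499 0.10739205 0.06596931] [1.79963298e+02 6.16050349e-02 1.74975266e+02] [-0.12225219  0.33830892  0.69465851]
tip minz [0.0963799  0.09825639 0.09899874] [0.62707007 0.1002132  0.0963799 ] [0.63081779 0.11816441 0.11987147]
shift [-0.0007, -0.0009, 0.0114] turn [0.06, 0.1, -0.03]
```

View pics/o1_scene.png

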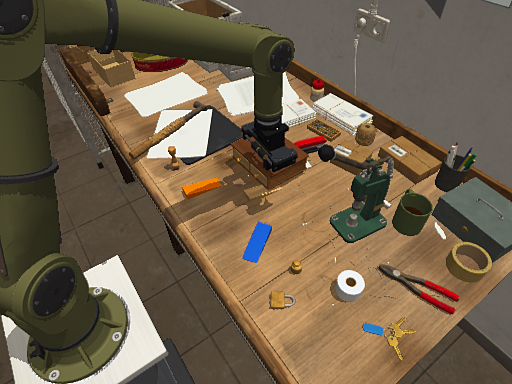

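View pics/o1_wrist.png

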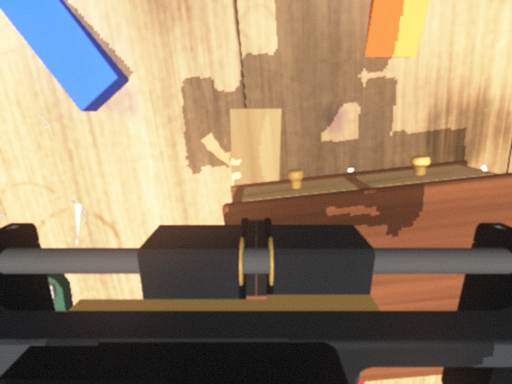

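The wrist view shows the wedge at (255,145), running under the lid corner, with the closed tips over that corner. Tips are at z ≈ 0.097, 15 mm above the lid. Pressing gently.

{"method": "arm_command", "body": {
  "targets": [
    [[0, -0.001, 0.006, 0, 0, 0, 1], [0, -0.001, 0.01, 0, 0, 0, 1], [0, -0.001, 0.012, 0, 0, 0, 1], [0, -0.001, 0.013, 0, 0, 0, 1]]
  ]
}}

```text
time_s: 16.55
tool_pos: [0.6366, 0.1061, 0.0518]
tool_rot: [-180.0, -0.0, 175.0]
force: [-1.1, 0.3, -0.2]
grip_width: 0.0005
```

{"method": "arm_command", "body": {
  "targets": [
    [[0, 0, 0.001, 0, 0, 0, 1], [0, 0, 0.002, 0, 0, 0, 1]]
  ]
}}

```text
time_s: 16.75
tool_pos: [0.637, 0.1061, 0.0507]
tool_rot: [180.0, 0.0, 175.0]
force: [-2.3, 0.1, 6.4]
grip_width: 0.0004
```

{"method": "arm_command", "body": {
  "targets": [
    [[0, 0, 0.0005, 0, 0, 0, 1], [0, 0, 0.001, 0, 0, 0, 1]]
  ]
}}

```text
time_s: 16.95
tool_pos: [0.637, 0.1061, 0.0506]
tool_rot: [180.0, 0.0, 175.0]
force: [-3.3, -1.0, 9.1]
grip_width: 0.0004
```

{"method": "arm_command", "body": {
  "targets": [
    [[0, 0, 0.0008, 0, 0, 0, 1], [0, 0, 0.0008, 0, 0, 0, 1], [0, 0, 0.0008, 0, 0, 0, 1], [0, 0, 0.0008, 0, 0, 0, 1], [0, 0, 0.0008, 0, 0, 0, 1]]
  ]
}}

```text
time_s: 17.45
tool_pos: [0.637, 0.1061, 0.0506]
tool_rot: [179.9, 0.0, 175.0]
force: [-4.6, -1.4, 10.0]
grip_width: 0.0003
```

```bash
python3 look2.py o2 .619 .108 -.08 | head -5
```

```text
17.45 [0.637  0.1061 0.0506] [-4.61 -1.39 10.02]
scene chest [640.  190.2] corner z 81.28 opp 84.64 FL 81.04 BR 84.88
side chest [702.2 190.9] corner z 81.86 opp 82.89 FL 82.33 BR 82.42
wedge [ 0.6196  0.1101 -0.0904] yaw -5.2 fun 0.035889439840733194 4012 foot u,v 20.5 -0.8
```

It held 10 N with no measurable dip (tool stayed at 0.0506, lid corner ≈ −0.2 mm). Let go and retreat.

{"method": "arm_command", "body": {
  "targets": [
    [[0, 0, -0.005, 0, 0, 0, 1], [0, 0, -0.03, 0, 0, 0, 1], [0, 0, -0.08, 0, 0, 0, 1], [0.05, 0, -0.1, 0, 0, 0, 1], [0.1, 0, -0.1, 0, 0, 0, 1], [0.15, 0, -0.1, 0, 0, 0, 1], [0.2, 0, -0.1, 0, 0, 0, 1], [0.2, 0.05, -0.1, 0, 0, 0, 1], [0.2, 0.1, -0.1, 0, 0, 0, 1], [0.2, 0.1, -0.1, 0, 0, 0, 1]]
  ]
}}

```text
time_s: 18.6
tool_pos: [0.445, 0.231, 0.1491]
tool_rot: [179.7, 0.1, 175.5]
force: [-0.3, -0.1, -0.5]
grip_width: 0.0006
```

```bash
python3 look2.py o3 .619 .108 -.08; python3 - <<'E'
from h import *
ims=[]
for n,(u,v) in dict(scene=(265,180),side=(258,190)).items():
    c=read_camera(n); ims.append(cv2.resize(c["img"][v-55:v+55,u-60:u+60,::-1],None,fx=3.3,fy=3.3,interpolation=cv2.INTER_CUBIC))
cv2.imwrite("pics/fin.png",np.hstack(ims))
E
```

```text
18.6 [0.445  0.231  0.1491] [-0.26 -0.06 -0.53]
scene chest [702.3 191.5] corner z 80.81 opp 81.37 FL 81.09 BR 81.09
side chest [702.3 190.4] corner z 82.15 opp 83.04 FL 82.61 BR 82.58
wedge [ 0.6179  0.11   -0.0993] yaw -5.7 fun 0.04844022898193861 2803 foot u,v 22.2 -0.4
```

View pics/fin.png

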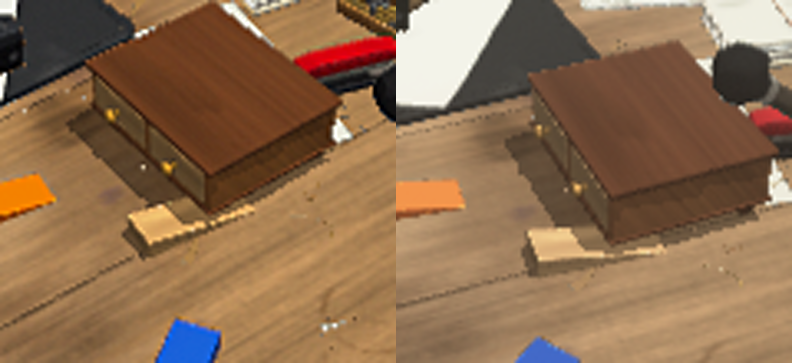

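The wedge lies under the front-right corner (left crop ≈ (190,225)). The chest is level and unmoved. Handing in.

{"method": "arm_command", "body": {
  "targets": [
    [[0, 0, 0, 0, 0, 0, 1], [0, 0, 0, 0, 0, 0, 1], [0, 0, 0, 0, 0, 0, 1]]
  ]
}}

```text
time_s: 19.15
tool_pos: [0.4467, 0.2228, 0.1485]
tool_rot: [180.0, 0.0, 174.9]
force: [0.7, -0.1, -0.1]
grip_width: 0.0003
```

```bash
python3 -c "
from cell import *
print(sign_off())"
```

```text
the job is handed in; nothing more can be done
None
```

The wooden wedge is snug under the chest's front-right foot, and the chest held a firm press over that corner. I handed the job in at about 19 s; sign-off reports no verdict.

- **Pushing the wedge:** I first squared it with one nudge on its right flank. Then I pushed it thin end first until the push force rose to about 6.5 N.
- **Pressing the corner:** I pressed over the short foot with about 10 N. The tool stayed put and the lid corner dipped about 0.2 mm at most. Then I let go and drew the arm clear.
- **Last checks:** The lid corner stood within about 0.1 mm of its earlier height. The chest had not shifted by more than the roughly 1 mm measuring noise. The foot is within about 1 mm of the wedge's centre line, and the arm touches nothing.

- **Disagreement on height:** The reported tool height did not match what the cameras showed. The fingertips sat about 33 mm higher than reported, so my first pass went over the wedge without moving it. I corrected for this from the camera depth.
- **Weak fits:** Fits of the wedge were poor whenever the gripper hid it. One lid fit from the scene camera was unusable for the same reason while I pressed, so the dip figure comes from the side camera and the tool position.

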